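# Crack open a gasketed battery pack and hold it ajar

## Robot

A 7-joint arm with a two-finger parallel gripper is mounted at the origin on the work surface. World frame = base frame: x ahead of the robot, y to its left, z up, the work surface at z = 0. Lengths are in m, angles in rad, forces in N, time in s.
With the tool pointing down it reaches from about 0.375 to 0.925 m from the base axis. Payload 3.1 kg.
Tool frame: the origin (TCP) lies at the very end of the fingers, on their centre line; the grasp point (between the pads) lies 19 mm behind it; z points along the fingers, y is the line along which they close (so a half turn about z gives the same grasp; the last joint's range is limited). The gripper opens to 85 mm and grips with 20 to 120 N. Pads are 22 mm wide; open, the fingers measure 114 mm over their backs; the gripper's body (76 mm by 85 mm) begins 54 mm behind the grasp point. The pads swing forward as they close: fully open they stand 13 mm farther back than shut.
Start: joints at [1.236, 0.383, 0.044, 1.598, -0.018, 1.161, -0.05], TCP at [0.153, -0.632, 0.231] pointing down, gripper open.
Joint ranges: [-2.61, 2.61], [-0.41, 2.15], [-1.48, 1.57], [0, 2.5], [-1.57, 4.71], [0.05, 1.97], [-2.85, 2.85]. Speed limits (rad/s): [2.79, 2.79, 3.14, 3.14, 3.14, 3.14, 3.14].

## Interface

Orientations are given as [roll, pitch, yaw] about the fixed x, y, z axes, in that order (R = Rz(yaw) Ry(pitch) Rx(roll)).
In Python, from cell import read_state, capture, calibration, close_job gives the robot as it stands.
- The arm moves only by the shell command python3 -m creep 'ROWS' [FORCE]. ROWS is JSON, a list of rows, each an object of numbers: "dx", "dy", "dz": the shift along the tool's x, y, z in units of 25 mm (1.0 is 25 mm); "ax", "ay", "az": the turn, a rotation vector about the tool's x, y, z in units of 8 degrees (1.0 is 8 degrees); "grip": the closure, from -1 (fully open) to 1 (shut). A call has 1 to 12 rows; each row shifts and turns the commanded pose from where the row before left it, along the tool's axes as they then stand; what a row does not reach is not made up. A row lasts 1/8 s, in which the tool goes at most 62.5 mm and 10.7 degrees, less where a joint would pass 70% of its speed; a pose out of reach is approached as far as the arm can. A call is refused whole if a number of a shift passes 1 or a number of a turn 1, either way. A call with a gripper value outside its range is refused whole. The fingers move at their own pace and stop on an object; FORCE is the grip in N (left out, the last holds). Time passes only in rows, so rows that do not move let the fingers close. It gives the time, the measured TCP pose, the force, the opening and the grip force at its end, in the units of the state.
- read_state(): the state, without advancing time (a new reading comes with each control period).
- capture(name): name is "scene" or "top"; returns the picture (384x512x3 uint8, red, green, blue); there is no depth.
- calibration(name): a dict with "fx", "fy", "cx", "cy" (pixels), "eye" and "orientation" of the camera in the world. Camera axes: x right, y up, looking along -z (the intrinsics and any distortion apply to the point x, -y, -z); pixel columns grow to the right and rows downward; lengths in m; the calibration is good to about 2 mm. A picture is of the moment at which its call begins. calibration takes no time and is no camera call.
- close_job(): hands the job in; it is judged then, once.
The state is a dict: "t": time; "q": joint angles; "joint_velocities": joint speeds; "joint_torque": joint torques, N m; "position": TCP position; "orientation": TCP orientation; "contact_force": force on the tool from outside, world axes, zero at the start; "moment": the same for the moment, N m; "gripper_width": finger opening in m; "grip_force": force on a finger pad.
Only numpy, scipy, OpenCV 4.12 (cv2) and the standard library are available. Lean on these libraries where they do the work, as an engineer would, in place of code of your own. Each camera call takes 0.05 s, during which the arm holds its last target. There are 200 camera calls.

## Task

The battery pack seated in the aluminium block is to be looked into: swing the clamp lever round to the rear until it is clear of the pack, then grip the pack's upper shell (the raised block on its top is made for that), pull it straight up free of its sticky seal, and hold it level about two centimetres above the lower half. The leads inside are short, so never let it jump or lift more than about four centimetres. Finish while still holding the shell there, still and touching nothing else, with the lever left clear and everything else on the bench left where it is.

Things in the scene. Friction and masses are not known exactly. Their poses are not given: they have to be found in the camera images.
- block: aluminium socket block fixed to the bench, 190 (x) x 150 (y) x 34 high, with the black lower half of a battery pack (124 x 78, rim 55 high) seated in it. Origin: centre of its underside, on the bench. Its -x side is the front, towards the robot within 30 deg; +y its left, z up. Block (x, y, z) below means its frame, mm
- seat (a point): middle of the lower half's rim, where the shell's origin lies when shut: block (0, 0, 55). Fixed to the block
- shell: the pack's yellow upper shell, 126 x 76 x 25, 0.2 kg, a loose cover with a plug 6 deep below. Origin: middle of its seating plane, at the seat when shut, axes as the block's. Black rubber seal lips on both long sides (tops at height 69) hold it: lifting takes 10 to 20 N over the first 5 mm, then they let go with a small upward push up to 11 mm of lift, where a shell let go would perch on them
- tower (a point): the yellow raised terminal block on the shell's flat top, the thing to lift it by: 26 (block x) x 40 (block y) x 26 high, part of the shell. The point: centre of its underside; when shut at block (-20, 0, 80), its top at height 106
- clamp (a joint): angle of the steel clamp lever, rad, anticlockwise from above about the upright post at clamp_pivot: 0 = straight across the shell behind the tower, pointing to block -y; 1.57 = pointing to block +x (rear), beside the pack; end stop 1.9. Starts at 0 to 0.45. Moves level, friction about 1 N at its peg, stays where left. Past about 1.4 it is clear of the pack; before, it bars the shell
- clamp_pivot (a point): top of the lever's bar on its pivot axis, at block (30, 64, 90.5); the hub around it, 22 across, rises 2 above it. Fixed to the block
- clamp_peg (a point): foot of the upright round black finger peg at the lever's end, 115 from the pivot, on the bar's top (height 90.5): peg 14 across, 34.5 tall above this point, bar 16 wide and 9 thick below it, lying 1.5 above the shell's flat top
- spare: a second, closed yellow-and-black tool battery pack, 126 x 80 x 72, standing loose on the bench (not in the block); a bystander, to be left alone. Origin: on its underside or lying axis
- driver: screwdriver, 170 long, lying beside the block; a bystander, to be left alone. Origin: on its underside or lying axis
- tape: roll of paper tape lying flat, 72 across, 19 high; a bystander, to be left alone. Origin: on its underside or lying axis
- tray: grey open tray 130 x 100 x 30 with six green cells standing in it up to 66 high; a bystander, to be left alone. Origin: on its underside or lying axis
- spudger: flat prying spatula, 160 long, lying down; a bystander, to be left alone. Origin: on its underside or lying axis
- meter: black hand multimeter lying on its back, 75 x 150 x 44; a bystander, to be left alone. Origin: on its underside or lying axis
- bitcase: open black screwdriver-bit case, 101 x 120 x 70, lid standing up; a bystander, to be left alone. Origin: on its underside or lying axis
- cup: small steel screw bowl, 60 across, 40 high; a bystander, to be left alone. Origin: on its underside or lying axis

How it is judged:
By the outcome, as a careful person would: the job done as asked, in the order asked, and still so for the second after the job is handed in, while the arm keeps its last pose, push and grip.
It also fails if it takes over 48 s, if anything falls off the work surface, if the arm or the gripper's body presses on something with over 40 N, if the wrist force passes 120 N, or if a joint passes its speed limit or range.

## Working session

There is one attempt and no reset: what is moved stays moved. The work goes in short steps, Python scripts to look and compute and a shell command to move; the robot and the scene stay as the last step left them, time stands still between calls to the robot, and variables do not carry over. Pictures are saved under pics/ and viewed, at most 10 in all, crops included, and the job is handed in when it is done.

```bash
mkdir -p pics; ls; python3 - <<'E'
from cell import *
import cv2
for n in("scene","top"):
    cv2.imwrite(f"pics/{n}0.png",capture(n)[:,:,::-1]); print(n,calibration(n))
print(read_state())
E
```

```text
pics
scene {'fx': 423.2887788916498, 'fy': 423.2887788916498, 'cx': 258.2222101001303, 'cy': 193.24993270799564, 'eye': array([ 1.00707886, -0.40730439,  1.25247828]), 'orientation': array([ 0.54124373, -0.00350933,  0.7511067 ])}
top {'fx': 414.12472278733804, 'fy': 414.12472278733804, 'cx': 258.296476941313, 'cy': 184.46010272917073, 'eye': array([0.45971761, 0.10390271, 1.31099889]), 'orientation': array([ 0.06723484, -0.0058762 , -1.55990285])}
{'t': 0.1, 'q': array([ 1.23620621,  0.38382585,  0.04386251,  1.59941559, -0.01791441,
        1.16123051, -0.04991074]), 'joint_velocities': array([ 2.94787367e-04, -1.12098849e-03, -3.50782497e-04, -2.99056028e-03,
       -2.13638930e-05,  2.35531520e-04, -2.14150641e-03]), 'joint_torque': array([ 2.43232658e-03, -4.34724855e+01,  1.02933671e+00, -2.50453109e+01,
        1.09193375e-02,  5.41274494e-03,  2.89050524e-05]), 'position': array([ 0.15226226, -0.63102223,  0.22996692]), 'orientation': array([-3.13910969e+00,  1.29882551e-04,  2.36829658e-01]), 'contact_force': array([-0.08610504, -0.74449637, -0.87970145]), 'moment': array([-0.02222154,  0.05558248, -0.01537417]), 'grip_force': 0.0, 'gripper_width': 0.08512043895372247}
```

View pics/scene0.png

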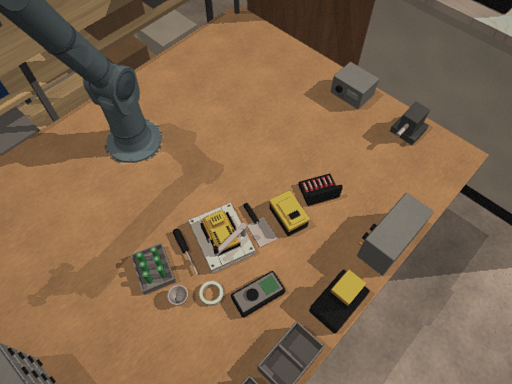

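View pics/top0.png

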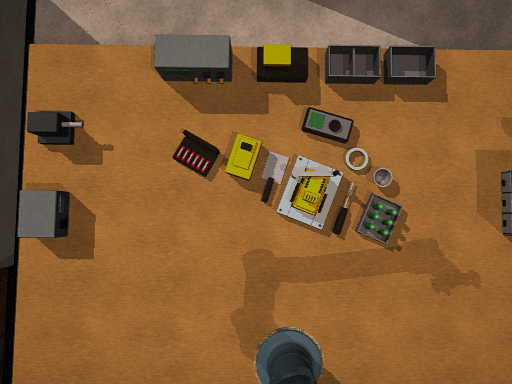

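The scene view shows the block with the yellow shell around (220,235). In the top view it is at about (310,193), with the base at (290,365), so image up is world +x. I'll enlarge both.

```bash
cat > h.py <<'E'
import numpy as np, cv2
from cell import *
from scipy.spatial.transform import Rotation as R
def cam(n):
    c=calibration(n); return c, np.array(c["eye"]), R.from_euler("xyz",c["orientation"]).as_matrix()
def ray(n,u,v):
    c,e,M=cam(n); d=M@np.array([(u-c["cx"])/c["fx"],-(v-c["cy"])/c["fy"],-1]); return e,d/np.linalg.norm(d)
def plane(n,u,v,z):
    e,d=ray(n,u,v); return e+d*(z-e[2])/d[2]
def tri(a,b):
    (e1,d1),(e2,d2)=ray("scene",*a),ray("top",*b)
    s=np.linalg.lstsq(np.c_[d1,-d2],e2-e1,rcond=None)[0]
    p,q=e1+s[0]*d1,e2+s[1]*d2; return (p+q)/2,np.linalg.norm(p-q)
def proj(n,p):
    c,e,M=cam(n); x=M.T@(np.array(p)-e); return np.array([c["cx"]+c["fx"]*x[0]/-x[2],c["cy"]-c["fy"]*x[1]/-x[2]])
E
python3 - <<'E'
import cv2
from h import *
a=cv2.imread("pics/scene0.png")[195:280,180:265]; b=cv2.imread("pics/top0.png")[150:235,270:355]
k=lambda i:cv2.resize(i,None,fx=4.7,fy=7,interpolation=cv2.INTER_CUBIC)
k=lambda i:cv2.resize(i,(400,400),interpolation=cv2.INTER_CUBIC)
cv2.imwrite("pics/c0.png",cv2.hconcat([k(a),k(b)]))
E
```

```text
(no output)
```

View pics/c0.png

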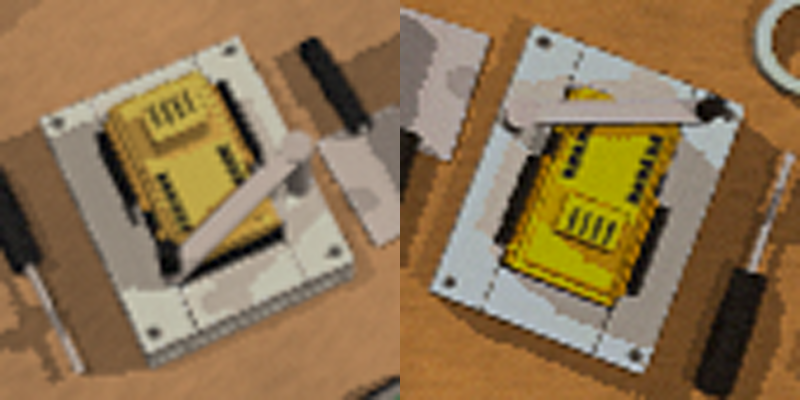

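The left crop (scene) shows the block corners at about (40,118), (238,38), (355,262) and (150,355), the hub at (300,148) and the peg at (170,260). The right crop (top) shows them at about (430,292), (533,27), (742,105) and (643,373), the hub at (520,110) and the peg at (712,105). I'll triangulate these points.

```bash
cat >> h.py <<'E'
S=400/85
def sc(x,y): return (180+(x+.5)/S-.5,195+(y+.5)/S-.5)
def tp(x,y): return (270+(x-400+.5)/S-.5,150+(y+.5)/S-.5)
E
python3 - <<'E'
from h import *
np.set_printoptions(precision=4,suppress=True)
P=dict(FL=((40,118),(430,292)),RL=((238,38),(533,27)),RR=((355,262),(742,105)),FR=((150,355),(643,373)))
loc=dict(FL=(-.095,.075),RL=(.095,.075),RR=(.095,-.075),FR=(-.095,-.075))
T=[];L=[]
for k,(a,b) in P.items():
    p,g=tri(sc(*a),tp(*b)); print(k,p,g,plane("scene",*sc(*a),.034)[:2],plane("top",*tp(*b),.034)[:2])
    T.append((plane("scene",*sc(*a),.034)[:2]+plane("top",*tp(*b),.034)[:2])/2);L.append(loc[k])
T=np.array(T);L=np.array(L);c=T.mean(0);D=T-c
yaw=np.arctan2((L[:,0]*D[:,1]-L[:,1]*D[:,0]).sum(),(L*D).sum())
M=R.from_euler("z",yaw).as_matrix()[:2,:2]
print("block",c,"yaw",yaw,np.degrees(yaw),"resid",D-L@M.T)
def B(x,y,z): return np.r_[c+M@[x/1e3,y/1e3],z/1e3]
def Binv(p): return M.T@(p[:2]-c)*1e3
h=tri(sc(300,148),tp(517,110)); print("hub",h,Binv(h[0]))
# peg top: scene / top
for a,b in(((170,250),(714,103)),):
    p=tri(sc(*a),tp(*b)); print("peg",p,Binv(p[0]))
# tower top corners (scene), (top)
sh=np.array([0,0]);
for n in("scene","top"):
    for q in((30,64,92.5),(-33,20,106),(-33,-20,106),(-7,20,106),(-7,-20,106),(-20,0,106)):
        u=proj(n,B(*q)); o=(180,195) if n=="scene" else (270,150)
        print(n,q,(u+.5-o)*S-.5+((0,0) if n=="scene" else (400,0)))
E
```

```text
FL [ 0.4247 -0.0222 -0.0225] 0.14422341534271246 [ 0.413  -0.0971] [0.4625 0.042 ]
RL [ 0.5879 -0.0229  0.2667] 0.055816637971232555 [0.4674 0.0408] [ 0.6378 -0.0246]
RR [ 0.6265 -0.0998  0.1471] 0.12719994243725946 [ 0.6442 -0.0269] [ 0.5877 -0.1626]
FR [ 0.4337 -0.1222 -0.3206] 0.09427822817232093 [ 0.5922 -0.164 ] [ 0.4113 -0.0975]
block [ 0.527  -0.0612] yaw 0.4140076626400713 23.720891755352092 resid [[ 0.0279  0.0033]
 [-0.0312 -0.0376]
 [-0.0282 -0.0031]
 [ 0.0315  0.0374]]
hub (array([ 0.578 , -0.0093,  0.0855]), np.float64(0.0008005632387893779)) [67.5825 27.0694]
peg (array([ 0.5807, -0.1266,  0.1205]), np.float64(0.002033876497087962)) [ 22.8903 -81.4517]
scene (30, 64, 92.5) [265.2895  79.1787]
scene (-33, 20, 106) [149.8579  97.0067]
scene (-33, -20, 106) [125.865  149.0076]
scene (-7, 20, 106) [186.9369 108.7844]
scene (-7, -20, 106) [163.4295 161.1437]
scene (-20, 0, 106) [156.5808 128.7776]
top (30, 64, 92.5) [487.361  186.4674]
top (-33, 20, 106) [594.7563 250.9932]
top (-33, -20, 106) [653.9359 225.6323]
top (-7, 20, 106) [577.9649 212.3342]
top (-7, -20, 106) [637.0864 187.0465]
top (-20, 0, 106) [615.946  218.9825]
```

Only the scene corners' labels were shifted by one, because that camera sees the block turned a quarter. I'll relabel and redo the fit.

```bash
cat > fit.py <<'E'
from h import *
np.set_printoptions(precision=4,suppress=True)
P=dict(FR=((40,118),(643,373)),FL=((238,38),(430,292)),RL=((355,262),(533,27)),RR=((150,355),(742,105)))
loc=dict(FL=(-.095,.075),RL=(.095,.075),RR=(.095,-.075),FR=(-.095,-.075))
T=[];L=[];rep=[]
for k,(a,b) in P.items():
    p,g=tri(sc(*a),tp(*b)); rep.append((k,p,g))
    T.append((plane("scene",*sc(*a),.034)[:2]+plane("top",*tp(*b),.034)[:2])/2);L.append(loc[k])
T=np.array(T);L=np.array(L);c=T.mean(0);D=T-c
yaw=np.arctan2((L[:,0]*D[:,1]-L[:,1]*D[:,0]).sum(),(L*D).sum())
M=R.from_euler("z",yaw).as_matrix()[:2,:2]
def B(x,y,z): return np.r_[c+M@[x/1e3,y/1e3],z/1e3]
def Binv(p): return M.T@(p[:2]-c)*1e3
E
python3 - <<'E'
from fit import *
for r in rep: print(*r)
print("block",c,"yaw",yaw,np.degrees(yaw),"resid",D-L@M.T)
h=tri(sc(300,148),tp(517,110)); print("hub",h,Binv(h[0]))
p=tri(sc(170,250),tp(714,103)); print("peg",p,Binv(p[0]))
im={}
for n,q,w in(("scene",(180,195),(0,0)),("top",(270,150),(400,0))):
    a=cv2.imread(f"pics/{n}0.png")[q[1]:q[1]+85,q[0]:q[0]+85]
    a=cv2.resize(a,(400,400),interpolation=cv2.INTER_CUBIC)
    def px(*b): return tuple(int(round(v)) for v in (proj(n,B(*b))+.5-q)*S-.5)
    for pts,col in(([(-95,-75,34),(-95,75,34),(95,75,34),(95,-75,34)],(255,0,255)),([(-33,-20,106),(-33,20,106),(-7,20,106),(-7,-20,106)],(255,0,0)),([(-63,-38,80),(-63,38,80),(63,38,80),(63,-38,80)],(0,0,255))):
        cv2.polylines(a,[np.array([px(*t) for t in pts])],True,col,1)
    cv2.circle(a,px(30,64,92.5),3,(0,0,255),1)
    pv=B(30,64,0);  im[n]=a
cv2.imwrite("pics/o0.png",cv2.hconcat([im["scene"],im["top"]]))
E
```

```text
FR [ 0.4117 -0.0972  0.0325] 0.0014058044596062449
FL [0.4634 0.0426 0.0268] 0.002490579042584359
RL [ 0.6402 -0.0247  0.0237] 0.002747265395594753
RR [ 0.5891 -0.1634  0.0269] 0.00203889468692464
block [ 0.527  -0.0612] yaw -0.35994111829219494 -20.623106951361883 resid [[ 0.0004  0.0007]
 [ 0.0005 -0.001 ]
 [-0.0013 -0.0012]
 [ 0.0004  0.0016]]
hub (array([ 0.578 , -0.0093,  0.0855]), np.float64(0.0008005632387893779)) [29.4115 66.5966]
peg (array([ 0.5807, -0.1266,  0.1205]), np.float64(0.002033876497087962)) [ 73.302  -42.2512]
```

View pics/o0.png

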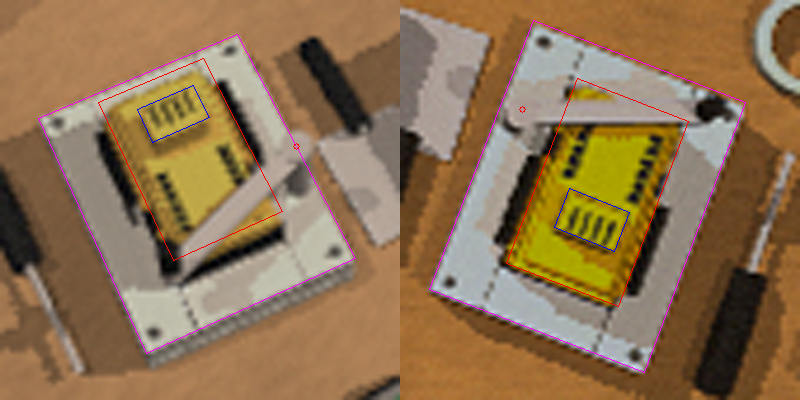

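The fitted block outline lies on the image edges in both views. The corners agree to about 1.5 mm and the triangulated heights come out a uniform ~7 mm low. The tower outline also sits on the tower. Next I'll check the tower and peg against the sizes given and plan the first move.

```bash
python3 - <<'E'
from fit import *
for nm,a,b,z in(("hub",(300,148),(517,110),.0925),("pegmid",(168,258),(712,106),.108)):
    s,t=plane("scene",*sc(*a),z),plane("top",*tp(*b),z); m=(Binv(s)+Binv(t))/2; v=m-[30,64]
    print(nm,Binv(s),Binv(t),m,"tri",tri(sc(*a),tp(*b)),np.hypot(*v),np.arctan2(v[0],-v[1]))
# tower top face corners read from crops
for a,b in(((138,110),(613,250)),((192,86),(556,229)),((208,118),(569,189)),((155,142),(629,212))):
    p,g=tri(sc(*a),tp(*b)); print("tower corner",Binv(p),p[2],g)
# dark pixels near peg in both
for n,(x,y) in(("scene",sc(168,258)),("top",tp(712,106))):
    i=cv2.imread(f"pics/{n}0.png"); x,y=int(x),int(y); print(n,x,y); print(i[y-5:y+6,x-6:x+7].max(2))
for th in(.3,.39,.45,1.0,1.6): print(th,B(30+115*np.sin(th),64-115*np.cos(th),90.5))
print("tower",B(-20,0,80))
E
```

```text
hub [32.821  65.6331] [28.3975 66.5967] [30.6092 66.1149] tri (array([ 0.578 , -0.0093,  0.0855]), np.float64(0.0008005632387893779)) 2.2009031162613617 2.861120674314405
pegmid [ 72.6103 -43.3144] [ 72.7683 -44.5286] [ 72.6893 -43.9215] tri (array([ 0.5797, -0.128 ,  0.109 ]), np.float64(0.001061926502465315)) 116.0578710741055 0.376672267181912
tower corner [-32.8301 -19.2382] 0.10477545360663232 3.906542030334594e-05
tower corner [-33.3619  18.7835] 0.1054868165298467 0.000879938347454885
tower corner [-7.4285 19.3707] 0.1045560131467631 0.0004778122503228821
tower corner [ -6.8985 -19.3116] 0.10490769458747229 0.0017447935166708991
scene 215 249
[[151 154 136  26 104 159 128 150 127 121 110 110 153]
 [150 150 140  78  80 139  92 123 137 155 150 153 181]
 [148 151 153 136  30  45  28  47 102 135 153 180 178]
 [146 149 150 137  59  24  25  23  43 118 183 179 183]
 [150 150 151 141  77  26  35  27  56 129 187 183 182]
 [147 147 150 139  80  24  25  21  50 126 183 177 174]
 [145 147 151 147 112   9  11  24  28  96 162 155 148]
 [145 147 150 153 139  17  16  13  19  87 157 154 117]
 [
[... 265 characters left out ...]
161 162 158 155 159]
 [180 183 172 107 197 180 135 119 166 158 161 161 160]
 [182 182 175 139 191 172  86  93  61 133 163 160 162]
 [148 145 145 140 111  60  23  27  23  37 103 168 149]
 [171 145 146 134  17  24  32  30  31  41 120 191 181]
 [170 165 143  97  12  19  25  25  32  31  55 108 184]
 [172 173 169 133  25  17  20  23  43  65  58  75 133]
 [170 174 175 172 116  27  29  97 196 172  72 118 141]
 [ 45 112 102 107 112 134 139 189 182 182 182 190 173]
 [120 194 188 185 184 184 182 179 182 178 183 170 148]]
0.3 [ 0.5708 -0.1267  0.0905]
0.39 [ 0.5811 -0.1269  0.0905]
0.45 [ 0.588  -0.1264  0.0905]
1.0 [ 0.6463 -0.1041  0.0905]
1.6 [ 0.6864 -0.0493  0.0905]
tower [ 0.5083 -0.0542  0.08  ]
```

The tower measures 26 x 38.5 with its top at about 105, at block (-20,0). The peg is 116 from the pivot at θ≈0.38, so all of this agrees with the sizes given. I'll turn the tool and partly close the fingers so they straddle the peg along its tangent.

```bash
python3 -m creep '[{"az":-0.97,"grip":0.2},{"az":-0.97,"grip":0.2},{"az":-0.97,"grip":0.2},{"az":-0.97,"grip":0.2},{"az":-0.97,"grip":0.2},{"az":-0.97,"grip":0.2},{"az":-0.97,"grip":0.2},{"az":-0.97,"grip":0.2},{"az":-0.97,"grip":0.2},{"az":-0.97,"grip":0.2}]' 20
python3 -m creep '[{"dx":0.9,"dy":0.8},{"dx":0.9,"dy":0.8},{"dx":0.9,"dy":0.8},{"dx":0.9,"dy":0.8},{"dx":0.9,"dy":0.8},{"dx":0.9,"dy":0.8},{"dx":0.9,"dy":0.8},{"dx":0.9,"dy":0.8},{"dx":0.9,"dy":0.8},{"dx":0.9,"dy":0.8}]'
python3 -m creep '[{"dx":0.9,"dy":0.8},{"dx":0.9,"dy":0.8},{"dx":0.9,"dy":0.8},{"dx":0.9,"dy":0.8},{"dx":0.9,"dy":0.8},{"dx":0.9,"dy":0.8},{"dx":0.9,"dy":0.8},{"dx":0.9,"dy":0.8},{"dx":0.9,"dy":0.8},{"dx":0.9,"dy":0.8},{"dx":0},{"dx":0}]'
```

```text
invalid input at $[0]: expected keys dx, dy, dz, ax, ay, az, grip
invalid input at $[0]: expected keys dx, dy, dz, ax, ay, az, grip
invalid input at $[0]: expected keys dx, dy, dz, ax, ay, az, grip
```

```bash
python3 -m creep '[{"dx":0,"dy":0,"dz":0,"ax":0,"ay":0,"az":-0.97,"grip":0.2},{"dx":0,"dy":0,"dz":0,"ax":0,"ay":0,"az":-0.97,"grip":0.2},{"dx":0,"dy":0,"dz":0,"ax":0,"ay":0,"az":-0.97,"grip":0.2},{"dx":0,"dy":0,"dz":0,"ax":0,"ay":0,"az":-0.97,"grip":0.2},{"dx":0,"dy":0,"dz":0,"ax":0,"ay":0,"az":-0.97,"grip":0.2},{"dx":0,"dy":0,"dz":0,"ax":0,"ay":0,"az":-0.97,"grip":0.2},{"dx":0,"dy":0,"dz":0,"ax":0,"ay":0,"az":-0.97,"grip":0.2},{"dx":0,"dy":0,"dz":0,"ax":0,"ay":0,"az":-0.97,"grip":0.2},{"dx":0,"dy":0,"dz":0,"ax":0,"ay":0,"az":-0.97,"grip":0.2},{"dx":0,"dy":0,"dz":0,"ax":0,"ay":0,"az":-0.97,"grip":0.2}]' 20
python3 -m creep '[{"dx":0.9,"dy":0.8,"dz":0,"ax":0,"ay":0,"az":0,"grip":0.2},{"dx":0.9,"dy":0.8,"dz":0,"ax":0,"ay":0,"az":0,"grip":0.2},{"dx":0.9,"dy":0.8,"dz":0,"ax":0,"ay":0,"az":0,"grip":0.2},{"dx":0.9,"dy":0.8,"dz":0,"ax":0,"ay":0,"az":0,"grip":0.2},{"dx":0.9,"dy":0.8,"dz":0,"ax":0,"ay":0,"az":0,"grip":0.2},{"dx":0.9,"dy":0.8,"dz":0,"ax":0,"ay":0,"az":0,"grip":0.2},{"dx":0.9,"dy":0.8,"dz":0,"ax":0,"ay":0,"az":0,"grip":0.2},{"dx":0.9,"dy":0.8,"dz":0,"ax":0,"ay":0,"az":0,"grip":0.2},{"dx":0.9,"dy":0.8,"dz":0,"ax":0,"ay":0,"az":0,"grip":0.2},{"dx":0.9,"dy":0.8,"dz":0,"ax":0,"ay":0,"az":0,"grip":0.2}]'
```

```text
t: 1.35
position: [0.1523, -0.6313, 0.2304]
orientation: [-3.141, -0.002, 1.596]
contact_force: [-0.2, -0.3, -0.0]
gripper_width: 0.0344
grip_force: 0.0
t: 2.6
position: [0.3481, -0.4017, 0.2307]
orientation: [-3.141, -0.001, 1.591]
contact_force: [-0.7, -0.8, 0.3]
gripper_width: 0.0342
grip_force: 0.0
```

```bash
python3 -m creep '[{"dx":0.98,"dy":0.86,"dz":0,"ax":0,"ay":0,"az":0,"grip":0.2},{"dx":0.98,"dy":0.86,"dz":0,"ax":0,"ay":0,"az":0,"grip":0.2},{"dx":0.98,"dy":0.86,"dz":0,"ax":0,"ay":0,"az":0,"grip":0.2},{"dx":0.98,"dy":0.86,"dz":0,"ax":0,"ay":0,"az":0,"grip":0.2},{"dx":0.98,"dy":0.86,"dz":0,"ax":0,"ay":0,"az":0,"grip":0.2},{"dx":0.98,"dy":0.86,"dz":0,"ax":0,"ay":0,"az":0,"grip":0.2},{"dx":0.98,"dy":0.86,"dz":0,"ax":0,"ay":0,"az":0,"grip":0.2},{"dx":0.98,"dy":0.86,"dz":0,"ax":0,"ay":0,"az":0,"grip":0.2},{"dx":0.98,"dy":0.86,"dz":0,"ax":0,"ay":0,"az":0,"grip":0.2},{"dx":0.98,"dy":0.86,"dz":0,"ax":0,"ay":0,"az":0,"grip":0.2},{"dx":0.98,"dy":0.86,"dz":0,"ax":0,"ay":0,"az":0,"grip":0.2}]'
python3 -m creep '[{"dx":0,"dy":0,"dz":1,"ax":0,"ay":0,"az":0,"grip":0.2},{"dx":0,"dy":0,"dz":1,"ax":0,"ay":0,"az":0,"grip":0.2},{"dx":0,"dy":0,"dz":1,"ax":0,"ay":0,"az":0,"grip":0.2},{"dx":0,"dy":0,"dz":0.6,"ax":0,"ay":0,"az":0,"grip":0.2},{"dx":0,"dy":0,"dz":0,"ax":0,"ay":0,"az":0,"grip":0.2}]'
python3 - <<'E'
from fit import *
s=capture("scene");t=capture("top")
k=lambda i:cv2.resize(i,(400,400),interpolation=cv2.INTER_CUBIC)[:,:,::-1]
cv2.imwrite("pics/c1.png",cv2.hconcat([k(s[175:295,160:280]),k(t[125:245,260:380])]))
E
```

```text
t: 3.98
position: [0.5789, -0.1278, 0.2306]
orientation: [-3.14, -0.0, 1.591]
contact_force: [0.6, 0.3, -0.3]
gripper_width: 0.034
grip_force: 0.0
t: 4.6
position: [0.5775, -0.1285, 0.1397]
orientation: [-3.138, -0.001, 1.591]
contact_force: [0.6, -0.4, 0.4]
gripper_width: 0.0342
grip_force: 0.0
```

View pics/c1.png

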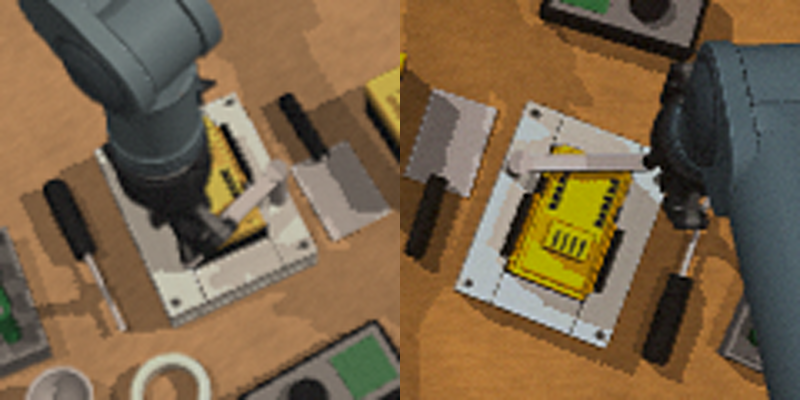

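Both views show the fingers over the peg: scene about (190,235), top about (672,185). They straddle the bar's end. I'll lower gently around the peg.

```bash
python3 -m creep '[{"dx":0,"dy":0.1,"dz":0.4,"ax":0,"ay":0,"az":0,"grip":0.2},{"dx":0,"dy":0,"dz":0.4,"ax":0,"ay":0,"az":0,"grip":0.2},{"dx":0,"dy":0,"dz":0,"ax":0,"ay":0,"az":0,"grip":0.2}]'
python3 -m creep '[{"dx":0,"dy":0,"dz":0.4,"ax":0,"ay":0,"az":0,"grip":0.2},{"dx":0,"dy":0,"dz":0.4,"ax":0,"ay":0,"az":0,"grip":0.2},{"dx":0,"dy":0,"dz":0,"ax":0,"ay":0,"az":0,"grip":0.2}]'
python3 -m creep '[{"dx":0,"dy":0,"dz":0,"ax":0,"ay":0,"az":0,"grip":1},{"dx":0,"dy":0,"dz":0,"ax":0,"ay":0,"az":0,"grip":1},{"dx":0,"dy":0,"dz":0,"ax":0,"ay":0,"az":0,"grip":1},{"dx":0,"dy":0,"dz":0,"ax":0,"ay":0,"az":0,"grip":1}]' 20
```

```text
t: 5.08
position: [0.5803, -0.1284, 0.12]
orientation: [-3.139, -0.001, 1.591]
contact_force: [0.2, -0.5, -0.2]
gripper_width: 0.0344
grip_force: 0.0
t: 5.45
position: [0.5801, -0.1284, 0.0998]
orientation: [-3.139, -0.001, 1.591]
contact_force: [-0.4, 0.3, 0.1]
gripper_width: 0.0342
grip_force: 0.0
t: 5.95
position: [0.5813, -0.1285, 0.1014]
orientation: [3.141, 0.0, 1.591]
contact_force: [-0.1, 0.2, -0.4]
gripper_width: 0.0132
grip_force: 21.0
```

The grip closed to 13 mm, the size of the peg, so it is held. I'll swing it along the 115 mm arc, half of it first.

```bash
python3 -m creep '[{"dx":0.023,"dy":0.463,"dz":0,"ax":0,"ay":0,"az":-0.722,"grip":1},{"dx":0.023,"dy":0.463,"dz":0,"ax":0,"ay":0,"az":-0.722,"grip":1},{"dx":0.023,"dy":0.463,"dz":0,"ax":0,"ay":0,"az":-0.722,"grip":1},{"dx":0.023,"dy":0.463,"dz":0,"ax":0,"ay":0,"az":-0.722,"grip":1},{"dx":0,"dy":0,"dz":0,"ax":0,"ay":0,"az":0,"grip":1}]'
python3 - <<'E'
from fit import *
s=read_state(); v=Binv(s["position"])-[30,64]; print(np.hypot(*v),np.arctan2(v[0],-v[1]),s["gripper_width"])
E
```

```text
t: 6.58
position: [0.6272, -0.1176, 0.1014]
orientation: [3.14, -0.0, 1.994]
contact_force: [0.7, 1.1, -0.0]
gripper_width: 0.0134
grip_force: 21.0
116.7307472939493 0.798827080972926 0.013449247524005278
```

```bash
python3 -m creep '[{"dx":0.023,"dy":0.463,"dz":0,"ax":0,"ay":0,"az":-0.722,"grip":1},{"dx":0.023,"dy":0.463,"dz":0,"ax":0,"ay":0,"az":-0.722,"grip":1},{"dx":0.023,"dy":0.463,"dz":0,"ax":0,"ay":0,"az":-0.722,"grip":1},{"dx":0.023,"dy":0.463,"dz":0,"ax":0,"ay":0,"az":-0.722,"grip":1},{"dx":0.023,"dy":0.463,"dz":0,"ax":0,"ay":0,"az":-0.722,"grip":1},{"dx":0.023,"dy":0.463,"dz":0,"ax":0,"ay":0,"az":-0.722,"grip":1},{"dx":0.023,"dy":0.463,"dz":0,"ax":0,"ay":0,"az":-0.722,"grip":1},{"dx":0.023,"dy":0.463,"dz":0,"ax":0,"ay":0,"az":-0.722,"grip":1},{"dx":0,"dy":0,"dz":0,"ax":0,"ay":0,"az":0,"grip":1}]'
python3 - <<'E'
from fit import *
s=read_state(); v=Binv(s["position"])-[30,64]; print(np.hypot(*v),np.arctan2(v[0],-v[1]),s["gripper_width"],s["contact_force"])
E
```

```text
t: 7.7
position: [0.6886, -0.0516, 0.1015]
orientation: [3.14, 0.003, 2.799]
contact_force: [2.3, 0.7, -2.0]
gripper_width: 0.0132
grip_force: 20.9
117.81273205126158 1.58709721393248 0.013243597696584217 [ 2.2596  0.6805 -1.9926]
```

The lever is at θ≈1.59, well past 1.4. I'll release it, rise, and turn towards the tower.

```bash
python3 -m creep '[{"dx":0,"dy":0,"dz":0,"ax":0,"ay":0,"az":0,"grip":0.3},{"dx":0,"dy":0,"dz":0,"ax":0,"ay":0,"az":0,"grip":0.3},{"dx":0,"dy":0,"dz":-0.5,"ax":0,"ay":0,"az":0,"grip":0.3},{"dx":0,"dy":0,"dz":-1,"ax":0,"ay":0,"az":0,"grip":0.3},{"dx":0,"dy":0,"dz":-1,"ax":0,"ay":0,"az":0,"grip":0.3},{"dx":0,"dy":0,"dz":-0.5,"ax":0,"ay":0,"az":0,"grip":0.3}]'
python3 -m creep '[{"dx":0,"dy":0,"dz":0,"ax":0,"ay":0,"az":0.948,"grip":-0.4},{"dx":0,"dy":0,"dz":0,"ax":0,"ay":0,"az":0.948,"grip":-0.4},{"dx":0,"dy":0,"dz":0,"ax":0,"ay":0,"az":0.948,"grip":-0.4},{"dx":0,"dy":0,"dz":0,"ax":0,"ay":0,"az":0.948,"grip":-0.4},{"dx":0,"dy":0,"dz":0,"ax":0,"ay":0,"az":0.948,"grip":-0.4},{"dx":0,"dy":0,"dz":0,"ax":0,"ay":0,"az":0.948,"grip":-0.4},{"dx":0,"dy":0,"dz":0,"ax":0,"ay":0,"az":0.948,"grip":-0.4},{"dx":0,"dy":0,"dz":0,"ax":0,"ay":0,"az":0.948,"grip":-0.4},{"dx":0,"dy":0,"dz":0,"ax":0,"ay":0,"az":0.948,"grip":-0.4},{"dx":0,"dy":0,"dz":0,"ax":0,"ay":0,"az":0.948,"grip":-0.4},{"dx":0,"dy":0,"dz":0,"ax":0,"ay":0,"az":0.948,"grip":-0.4},{"dx":0,"dy":0,"dz":0,"ax":0,"ay":0,"az":0.948,"grip":-0.4}]'
python3 - <<'E'
from fit import *
s=read_state(); Rt=R.from_euler("xyz",s["orientation"]).as_matrix()
print(Rt.T@(B(-20,0,150)-s["position"])/.025, (yaw+np.pi/2-s["orientation"][2])*180/np.pi/8)
t=capture("top");cv2.imwrite("pics/t2.png",cv2.resize(t[110:260,230:380],(600,600),interpolation=cv2.INTER_CUBIC)[:,:,::-1])
E
```

```text
t: 8.45
position: [0.6892, -0.0516, 0.1805]
orientation: [3.14, 0.005, 2.801]
contact_force: [0.1, -0.3, -0.3]
gripper_width: 0.03
grip_force: 0.0
t: 9.95
position: [0.6875, -0.0517, 0.1771]
orientation: [3.141, -0.0, 1.209]
contact_force: [-0.1, -0.2, -0.7]
gripper_width: 0.0596
grip_force: 0.0
[-2.6348 -6.6658  1.0799] 0.016752479100209043
```

View pics/t2.png

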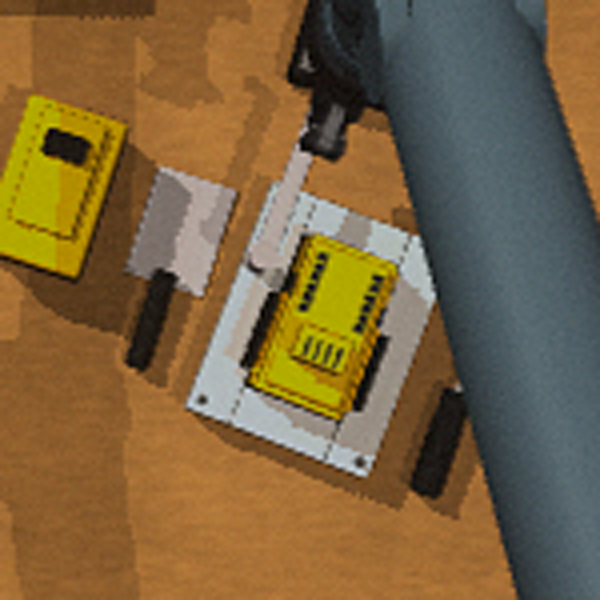

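The top view shows the lever pointing rearwards beside the pack, from its hub at (268,265) towards (310,130), clear of the shell. The tower at (322,348) is free. I'll move over it and come down.

```bash
python3 -m creep '[{"dx":-0.376,"dy":-0.952,"dz":0,"ax":0,"ay":0,"az":0,"grip":-0.4},{"dx":-0.376,"dy":-0.952,"dz":0,"ax":0,"ay":0,"az":0,"grip":-0.4},{"dx":-0.376,"dy":-0.952,"dz":0,"ax":0,"ay":0,"az":0,"grip":-0.4},{"dx":-0.376,"dy":-0.952,"dz":0,"ax":0,"ay":0,"az":0,"grip":-0.4},{"dx":-0.376,"dy":-0.952,"dz":0,"ax":0,"ay":0,"az":0,"grip":-0.4},{"dx":-0.376,"dy":-0.952,"dz":0,"ax":0,"ay":0,"az":0,"grip":-0.4},{"dx":-0.376,"dy":-0.952,"dz":0,"ax":0,"ay":0,"az":0,"grip":-0.4},{"dx":0,"dy":0,"dz":0.8,"ax":0,"ay":0,"az":0,"grip":-0.4},{"dx":0,"dy":0,"dz":0.8,"ax":0,"ay":0,"az":0,"grip":-0.4},{"dx":0,"dy":0,"dz":0,"ax":0,"ay":0,"az":0,"grip":-0.4}]'
python3 - <<'E'
from fit import *
s=read_state(); Rt=R.from_euler("xyz",s["orientation"]).as_matrix()
print(Binv(s["position"]),Rt.T@(B(-20,0,83)-s["position"])/.025, (yaw+np.pi/2-s["orientation"][2])*180/np.pi/8,s["orientation"])
a=capture("scene")[180:280,165:265];t=capture("top")[135:235,265:365]
k=lambda i:cv2.resize(i,(400,400),interpolation=cv2.INTER_CUBIC)[:,:,::-1]
cv2.imwrite("pics/c3.png",cv2.hconcat([k(a),k(t)]))
E
```

```text
t: 11.25
position: [0.5069, -0.0549, 0.1354]
orientation: [-3.138, 0.001, 1.214]
contact_force: [-0.5, -0.5, 0.1]
gripper_width: 0.0595
grip_force: 0.0
[-21.09    -1.1674] [0.0479 0.0503 2.097 ] -0.0253895548883977 [-3.1385  0.0007  1.2144]
```

View pics/c3.png

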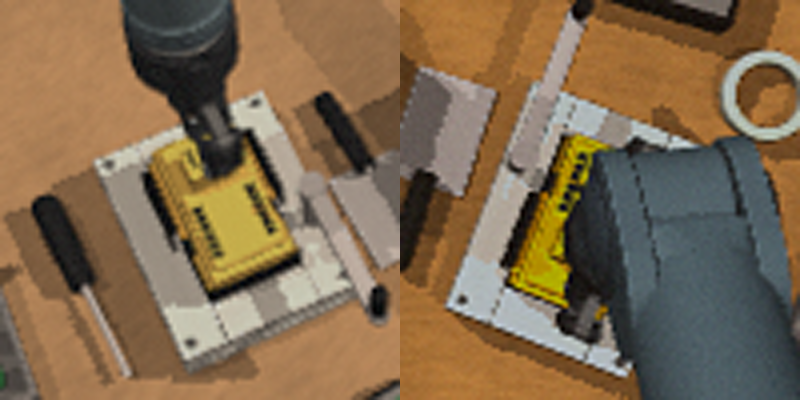

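The scene crop shows the rear finger at about (222,165) near the tower, and the lever clear at the right with its peg at (378,300). I'll check by projection whether the finger is where the plan puts it.

```bash
python3 - <<'E'
from fit import *
f=lambda *b:((proj("scene",B(*b))+.5-(165,180))*4-.5).round()
for q in((-33,-20,106),(-33,20,106),(-7,20,106),(-7,-20,106),(9,10,138),(9,-12,138),(22,10,138),(22,-12,138),(9,10,146),(22,-12,146)): print(q,f(*q))
E
```

```text
(-33, -20, 106) [176. 153.]
(-33, 20, 106) [224. 132.]
(-7, 20, 106) [238. 159.]
(-7, -20, 106) [189. 180.]
(9, 10, 138) [231. 162.]
(9, -12, 138) [204. 174.]
(22, 10, 138) [239. 176.]
(22, -12, 138) [211. 188.]
(9, 10, 146) [231. 157.]
(22, -12, 146) [210. 183.]
```

The rear finger is where the projection puts it. I'll descend gently around the tower, watching the force.

```bash
python3 -m creep '[{"dx":0.05,"dy":0.05,"dz":0.5,"ax":0,"ay":0,"az":0,"grip":-0.4},{"dx":0,"dy":0,"dz":0.5,"ax":0,"ay":0,"az":0,"grip":-0.4},{"dx":0,"dy":0,"dz":0,"ax":0,"ay":0,"az":0,"grip":-0.4}]'
python3 -m creep '[{"dx":0,"dy":0,"dz":0.3,"ax":0,"ay":0,"az":0,"grip":-0.4},{"dx":0,"dy":0,"dz":0.3,"ax":0,"ay":0,"az":0,"grip":-0.4},{"dx":0,"dy":0,"dz":0.3,"ax":0,"ay":0,"az":0,"grip":-0.4},{"dx":0,"dy":0,"dz":0.0,"ax":0,"ay":0,"az":0,"grip":-0.4},{"dx":0,"dy":0,"dz":0,"ax":0,"ay":0,"az":0,"grip":-0.4}]'
python3 - <<'E'
from fit import *
s=read_state(); Rt=R.from_euler("xyz",s["orientation"]).as_matrix()
print(Binv(s["position"]),s["position"][2],s["contact_force"],s["orientation"])
E
```

```text
t: 11.72
position: [0.5086, -0.0544, 0.1098]
orientation: [-3.138, 0.001, 1.213]
contact_force: [-0.7, 0.2, 0.1]
gripper_width: 0.0599
grip_force: 0.0
t: 12.35
position: [0.5101, -0.0544, 0.0888]
orientation: [3.141, -0.0, 1.213]
contact_force: [0.3, -0.4, 0.0]
gripper_width: 0.0598
grip_force: 0.0
[-18.2603   0.3943] 0.08882988784444758 [ 0.3129 -0.4478  0.0226] [ 3.1415 -0.0001  1.2126]
```

```bash
python3 -m creep '[{"dx":0,"dy":-0.06,"dz":0.12,"ax":0,"ay":0,"az":0,"grip":-0.4},{"dx":0,"dy":0,"dz":0,"ax":0,"ay":0,"az":0,"grip":0.3},{"dx":0,"dy":0,"dz":0,"ax":0,"ay":0,"az":0,"grip":1},{"dx":0,"dy":0,"dz":0,"ax":0,"ay":0,"az":0,"grip":1},{"dx":0,"dy":0,"dz":0,"ax":0,"ay":0,"az":0,"grip":1},{"dx":0,"dy":0,"dz":0,"ax":0,"ay":0,"az":0,"grip":1}]' 25
python3 - <<'E'
from fit import *
s=read_state()
print(Binv(s["position"]),s["position"][2],s["contact_force"],s["moment"],s["orientation"])
E
```

```text
t: 13.1
position: [0.5086, -0.054, 0.0859]
orientation: [3.141, -0.0, 1.213]
contact_force: [-0.3, -0.4, 1.5]
gripper_width: 0.0257
grip_force: 25.4
[-19.7604   0.3354] 0.0859256006341269 [-0.2814 -0.4181  1.4683] [-0.018   0.1371 -0.0095] [ 3.1414 -0.      1.2125]
```

The grip stands at 25.7 mm, the tower's 26, and nothing is pressing. I'll raise the grip force and pull up slowly at 1 mm per row.

```bash
python3 -m creep '[{"dx":0,"dy":0,"dz":0,"ax":0,"ay":0,"az":0,"grip":1},{"dx":0,"dy":0,"dz":0,"ax":0,"ay":0,"az":0,"grip":1},{"dx":0,"dy":0,"dz":-0.04,"ax":0,"ay":0,"az":0,"grip":1},{"dx":0,"dy":0,"dz":-0.04,"ax":0,"ay":0,"az":0,"grip":1},{"dx":0,"dy":0,"dz":-0.04,"ax":0,"ay":0,"az":0,"grip":1},{"dx":0,"dy":0,"dz":0,"ax":0,"ay":0,"az":0,"grip":1}]' 90
python3 - <<'E'
from fit import *
s=read_state()
print(Binv(s["position"]),s["position"],s["contact_force"],s["moment"],s["orientation"])
E
```

```text
t: 13.85
position: [0.5069, -0.0536, 0.087]
orientation: [-3.138, 0.0, 1.213]
contact_force: [1.5, -0.2, -13.5]
gripper_width: 0.0239
grip_force: 88.9
[-21.549    0.0172] [ 0.5069 -0.0536  0.087 ] [  1.5347  -0.2336 -13.4998] [ 0.2215 -0.539  -0.0609] [-3.1385  0.      1.2125]
```

```bash
for i in 1 2 3; do python3 -m creep '[{"dx":0,"dy":0,"dz":-0.04,"ax":0,"ay":0,"az":0,"grip":1},{"dx":0,"dy":0,"dz":-0.04,"ax":0,"ay":0,"az":0,"grip":1},{"dx":0,"dy":0,"dz":0,"ax":0,"ay":0,"az":0,"grip":1}]' | egrep 'pos|orient|force'; done
```

```text
position: [0.5084, -0.0539, 0.0915]
orientation: [-3.141, 0.001, 1.213]
contact_force: [-2.1, 0.4, -2.8]
grip_force: 90.3
position: [0.5109, -0.0544, 0.0952]
orientation: [3.137, -0.0, 1.212]
contact_force: [-0.5, -0.7, 6.9]
grip_force: 91.6
position: [0.511, -0.0549, 0.0967]
orientation: [3.137, -0.0, 1.212]
contact_force: [-1.2, -1.1, 6.8]
grip_force: 91.5
```

The seal has let go and the lips now push up about 7 N, with no jump. I'll go on to about 20 mm.

```bash
python3 -m creep '[{"dx":0,"dy":0,"dz":-0.05,"ax":0,"ay":0,"az":0,"grip":1},{"dx":0,"dy":0,"dz":-0.05,"ax":0,"ay":0,"az":0,"grip":1},{"dx":0,"dy":0,"dz":-0.05,"ax":0,"ay":0,"az":0,"grip":1},{"dx":0,"dy":0,"dz":-0.05,"ax":0,"ay":0,"az":0,"grip":1},{"dx":0,"dy":0,"dz":-0.05,"ax":0,"ay":0,"az":0,"grip":1},{"dx":0,"dy":0,"dz":-0.05,"ax":0,"ay":0,"az":0,"grip":1},{"dx":0,"dy":0,"dz":-0.05,"ax":0,"ay":0,"az":0,"grip":1},{"dx":0,"dy":0,"dz":-0.05,"ax":0,"ay":0,"az":0,"grip":1},{"dx":0,"dy":0,"dz":-0.05,"ax":0,"ay":0,"az":0,"grip":1},{"dx":0,"dy":0,"dz":0,"ax":0,"ay":0,"az":0,"grip":1},{"dx":0,"dy":0,"dz":0,"ax":0,"ay":0,"az":0,"grip":1}]'
python3 - <<'E'
from fit import *
s=read_state()
print(Binv(s["position"]),s["position"],s["contact_force"],s["moment"],s["orientation"],s["gripper_width"])
a=capture("scene")[180:280,165:265];t=capture("top")[135:235,265:365]
k=lambda i:cv2.resize(i,(400,400),interpolation=cv2.INTER_CUBIC)[:,:,::-1]
a,t=k(a).copy(),k(t).copy()
for z in(0,20):
    f=lambda n,q,o:tuple(int(v) for v in ((proj(n,B(*q))+.5-o)*4-.5))
    cv2.polylines(a,[np.array([f("scene",(x,y,80+z),(165,180)) for x,y in((-63,-38),(-63,38),(63,38),(63,-38))])],True,(0,0,255) if z else (255,0,0),1)
cv2.imwrite("pics/c4.png",cv2.hconcat([a,t]))
E
```

```text
t: 16.35
position: [0.5085, -0.054, 0.106]
orientation: [-3.142, -0.0, 1.212]
contact_force: [0.2, 0.4, -1.6]
gripper_width: 0.0239
grip_force: 90.5
[-19.8809   0.2479] [ 0.5085 -0.054   0.106 ] [ 0.1751  0.3902 -1.5519] [ 0.0034 -0.0125 -0.0129] [-3.1416 -0.      1.2124] 0.02391990746660537
```

View pics/c4.png

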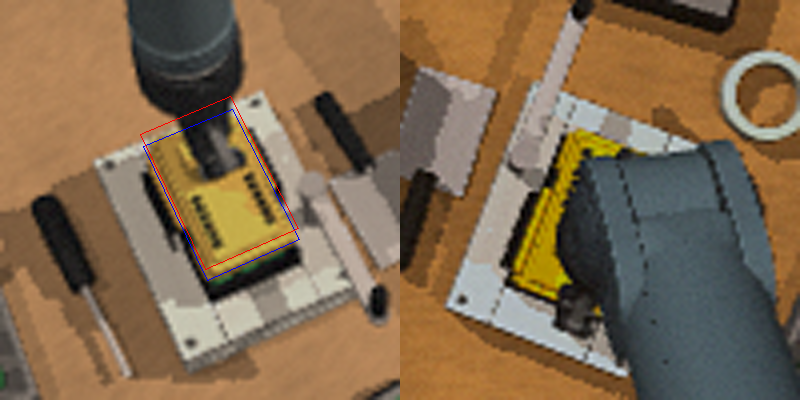

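The shell is up about 20 mm with the green insides showing below its rear edge at (250,270). The wrist carries only its weight. I'll check level by comparing the yellow outline with the shut picture.

```bash
python3 - <<'E'
from fit import *
# shut: pics/c3.png left half (4x crop at 165,180); now: fresh picture
im0=cv2.imread("pics/c3.png")[:,:400]; s=capture("scene"); cv2.imwrite("pics/raw5.png",s[:,:,::-1])
im1=cv2.resize(s[180:280,165:265],(400,400),interpolation=cv2.INTER_CUBIC)[:,:,::-1]
f=lambda q:((proj("scene",B(*q))+.5-(165,180))*4-.5)
def yel(i):
    h=cv2.cvtColor(np.ascontiguousarray(i),cv2.COLOR_BGR2HSV); m=cv2.inRange(h,(19,120,60),(35,255,255))
    m[:, :130]=0; n,l,st,_=cv2.connectedComponentsWithStats(m); return l==1+st[1:,4].argmax()
m0,m1=yel(im0),yel(im1)
# expected vertical shift for a 20 mm lift, vs lower outline (rear & right edges) shift, along columns
for x in(165,175,185,195,205,215,230,245,260,275,290):
    c0,c1=np.where(m0[:,x])[0],np.where(m1[:,x])[0]
    print(x,"shut bottom",c0.max() if len(c0) else None,"now",c1.max() if len(c1) else None)
for q in((63,-38),(63,38),(-63,-38),(-63,38)): print(q,[f((*q,z)).round(1) for z in(55,75,80,100)])
k=np.hstack([im0,im1]); 
for o,m in((0,m0),(400,m1)):
    c=max(cv2.findContours(m.astype(np.uint8),0,2)[0],key=cv2.contourArea); print(cv2.approxPolyDP(c,8,True)[:,0].tolist())
    cv2.drawContours(k,[c+[o,0]],-1,(0,0,255),1)
cv2.imwrite("pics/c5.png",k)
E
```

```text
165 shut bottom 185 now 181
175 shut bottom 206 now 200
185 shut bottom 239 now 228
195 shut bottom 264 now 261
205 shut bottom 288 now 279
215 shut bottom 288 now 279
230 shut bottom 284 now 274
245 shut bottom 277 now 266
260 shut bottom 270 now 261
275 shut bottom 264 now 254
290 shut bottom 254 now 246
(63, -38) [array([209.9, 293.9]), array([207.8, 283.4]), array([207.3, 280.7]), array([205.1, 269.8])]
(63, 38) [array([300.5, 253.3]), array([299.6, 242.4]), array([299.4, 239.6]), array([298.5, 228.3])]
(-63, -38) [array([146.7, 161.6]), array([143.8, 149.9]), array([143.1, 146.9]), array([140.2, 134.7])]
(-63, 38) [array([234.2, 124.5]), array([232.5, 112.4]), array([232.1, 109.3]), array([230.3,  96.9])]
[[153, 153], [148, 167], [178, 208], [205, 288], [297, 250], [246, 146], [239, 165], [210, 180], [190, 137]]
[[234, 117], [227, 139], [245, 163], [210, 182], [181, 127], [147, 154], [209, 281], [296, 237]]
```

View pics/c5.png

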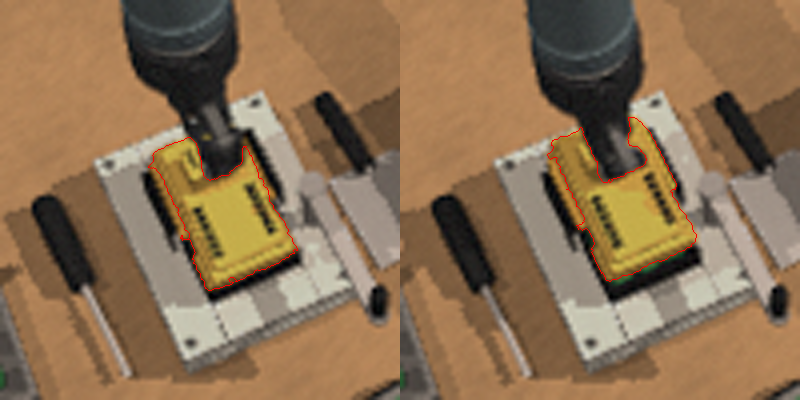

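The outline rose by about the amount expected. The rear edge reads somewhat low, so I'll check the lift with patch matching at several places on the top.

```bash
python3 - <<'E'
from fit import *
im0=cv2.imread("pics/c3.png")[:,:400]; s=cv2.imread("pics/raw5.png")
im1=cv2.resize(s[180:280,165:265],(400,400),interpolation=cv2.INTER_CUBIC)
f=lambda q:((proj("scene",B(*q))+.5-(165,180))*4-.5)
for nm,(x0,x1,y0,y1),ch in(("slotsR",(188,226,200,264),1),("slotsL",(240,280,178,240),1),("rear",(195,300,240,300),1),("frontR",(140,185,140,200),1),("frontR-B",(140,185,140,200),0)):
    r=cv2.matchTemplate(im1[:,:,ch],im0[y0:y1,x0:x1,ch],cv2.TM_CCOEFF_NORMED); r=r[max(y0-24,0):y0+8,x0-12:x0+12]
    j,i=np.unravel_index(r.argmax(),r.shape); print(nm,"shift",i-12,j-24 if y0>=24 else j,"score",r.max().round(3))
for q in((25,-27),(25,27),(50,0),(-55,-30)): print(q,"20mm->",(f((*q,100))-f((*q,80))).round(1))
E
```

```text
slotsR shift -2 -10 score 0.955
slotsL shift -1 -10 score 0.861
rear shift 0 -3 score 0.866
frontR shift -1 -2 score 0.849
frontR-B shift -1 -6 score 0.794
(25, -27) 20mm-> [ -2.3 -11.3]
(25, 27) 20mm-> [ -1.4 -11.6]
(50, 0) 20mm-> [ -1.6 -11.2]
(-55, -30) 20mm-> [ -2.8 -12.1]
```

The left and right sides are equal, so there is no roll. The rear is about 2–3 mm low, roughly 1.5–2°. I'll trim the pitch slightly and raise 1 mm, then settle and hand in.

```bash
python3 -m creep '[{"dx":0,"dy":0,"dz":-0.02,"ax":-0.08,"ay":0,"az":0,"grip":1},{"dx":0,"dy":0,"dz":-0.02,"ax":-0.08,"ay":0,"az":0,"grip":1},{"dx":0,"dy":0,"dz":0,"ax":0,"ay":0,"az":0,"grip":1},{"dx":0,"dy":0,"dz":0,"ax":0,"ay":0,"az":0,"grip":1},{"dx":0,"dy":0,"dz":0,"ax":0,"ay":0,"az":0,"grip":1},{"dx":0,"dy":0,"dz":0,"ax":0,"ay":0,"az":0,"grip":1}]'
python3 - <<'E'
from fit import *
s=read_state(); Rt=R.from_euler("xyz",s["orientation"]).as_matrix(); print("tool y up:",np.degrees(np.arcsin(Rt[2,1])),np.abs(s["joint_velocities"]).max())
im0=cv2.imread("pics/c3.png")[:,:400]; S1=capture("scene")[:,:,::-1]
im1=cv2.resize(np.ascontiguousarray(S1[180:280,165:265]),(400,400),interpolation=cv2.INTER_CUBIC)
for nm,(x0,x1,y0,y1) in(("slotsR",(188,226,200,264)),("slotsL",(240,280,178,240))):
    r=cv2.matchTemplate(im1[:,:,1],im0[y0:y1,x0:x1,1],cv2.TM_CCOEFF_NORMED)[y0-24:y0+8,x0-12:x0+12]
    j,i=np.unravel_index(r.argmax(),r.shape); print(nm,i-12,j-24,r.max())
E
```

```text
t: 17.25
position: [0.5086, -0.054, 0.107]
orientation: [3.119, -0.0, 1.213]
contact_force: [0.4, -0.4, -2.0]
gripper_width: 0.0241
grip_force: 90.5
tool y up: 1.2806031447965354 0.0012785665959019563
slotsR -1 -11 0.9565263
slotsL -1 -11 0.8288049
```

```bash
python3 -c "
from cell import *
print(close_job())"
```

```text
the job is handed in; nothing more can be done
None
```

The job is handed in: the clamp lever is swung clear to the rear at about 1.59 rad, and the shell is off its seal and held still, level to within a degree or two, about 2 cm above the lower half, with only its own weight (about 2 N) on the wrist.

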